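# Clamp an incubation box on a sloping lab rocker with its eccentric cam

## Task

Set the long incubation box squarely on the rocker's sloping deck, flat on the deck between the two side lips with its long side down against the lower fence, and turn the eccentric clamp until its lobe bears firmly on the box and holds it there; if the lobe is in the way, turn it back first. Then let go. Leave the short box and everything else on the bench where it stands.

Things in the scene. Friction and masses are not known exactly. Their poses are not given: they have to be found in the camera images.
- long_box_mid (a point): Box to clamp: closed white plastic box, 70 (x) x 120 (y) x 32 mm high, 0.2 to 0.4 kg, starting upright on the bench at one of three places, at many yaws (half turns are alike). A grip fin stands centred on the lid: 14 mm thick (x), 80 mm long (y), from 32 to 68 mm above the underside. Point: on the middle axis, 34 mm above the underside. z up.
- short_box_mid (a point): Bystander: the same kind of box but only 80 mm long (y), 70 mm wide, fin 40 mm long; point 34 mm above its underside. Not to be moved.
- rocker: The rocker, fixed on the bench, foot about 130 x 160 mm; origin on the bench under the middle of the deck. Its x points up the slope (horizontally), y along the deck's width, z up.
- nest (a point): Where long_box_mid must end: 34 mm above the deck surface, box against the lower fence and midway between the lips. Axes are the deck's: x up the slope, y across it (level), z square to the deck, 30 degrees off vertical, leaning towards the rocker's -x. The box lies with its x along this x (either way round), its 120 mm side across the slope.
- cam_axis (a point): On the cam's turning axis (this z), 51 mm above the deck surface, the height to grip its bar; axes as nest, 70 mm up the slope from nest. The grip bar: 12 mm thick, 60 mm long, reaching 34 mm from the axis on the lobe side and 26 mm on the other, 30 to 62 mm above the deck, lying along the lobe's direction.
- cam (a joint): Turn of the cam (rad), counter-clockwise seen from above, stops at 0 and 3.0, starts between 1.5 and 2.6. At 0 the lobe and the bar's long end point up the slope (x of cam_axis), away from the box; at 1.57 along its y. The lobe meets a box that is against the fence at about 2.0; below 1.2 there is 9 mm or more of spare room to put the box in.
- deck: The sloping dark deck with aluminium fence and lips, 175 mm up the slope, 170 mm wide, rising away from the robot. Lower fence: a bar 20 mm high, 150 mm wide, inner face 35 mm down the slope from nest. Two side lips 14 mm high stand 66 mm either side of nest (132 mm apart). Friction may hold the box short of the fence; the cam then pushes it home. Origin: deck surface, 50 mm up the slope from nest, axes as nest.
- lobe (a point): The eccentric clamp: steel disc of 30 mm radius, centre 12 mm off its axis, 5 to 30 mm above the deck, with the grip bar on top. It reaches 30 - 12 cos(turn) mm from the axis towards the box, whose upper face is then 35 mm from it. Friction 0.08 N m; stays where left, also when bearing on the box. Point: top of the disc at its centre; x along the lobe.
- tip_rack: Bystander: pipette-tip rack, 90 x 70 x 53 mm high, origin at the centre of its underside.
- jar: Bystander: glass jar, 68 mm across, 150 mm high, origin at the centre of its underside. Stands beside the rocker.
- wash_bottle: Bystander: wash bottle, 60 mm across, 215 mm high with its spout, origin at the centre of its underside. Stands at the other side of the rocker.
- cylinder: Bystander: slim plastic measuring cylinder, foot 48 mm across, 180 mm high, standing among the two boxes and the tip rack; origin at the centre of its underside.
- cap: Bystander: red screw cap ring, 44 mm across, 12 mm high, lying on the bench.
- timer: Bystander: flat grey timer, 70 x 70 x 22 mm, lying on the bench.
- long_box: The long box as a whole; origin at the centre of its underside, axes as point long_box_mid.
Not all that is in view belongs to the job. There is more than one size of the rocker; the one meant has the size given above.

How it is judged:
By the outcome, as a careful person would: the job done as asked, in the order asked, and still so for the second after the job is handed in, with the robot touching nothing.
It also fails if it takes over 61 s, if anything falls off the work surface, if the arm or the gripper's body presses on something with over 40 N, if the wrist force passes 120 N, or if a joint passes its speed limit or range.

## Robot

A 7-joint arm with a two-finger parallel gripper is mounted at the origin on the work surface. World frame = base frame: x ahead of the robot, y to its left, z up, the work surface at z = 0. Lengths are in mm, angles in rad, forces in N, time in s.
With the tool pointing down it reaches from about 425 to 825 mm from the base axis. Payload 3.6 kg.
Tool frame: the origin (TCP) lies between the finger pads; the fingertips stand 25 mm ahead of it and the grasp point (between the pads) lies 6 mm ahead of it; z points along the fingers, y is the line along which they close (so a half turn about z gives the same grasp; the last joint's range is limited). The gripper opens to 85 mm and grips with 20 to 120 N. Pads are 22 mm wide; open, the fingers measure 114 mm over their backs; the gripper's body (76 mm by 85 mm) begins 54 mm behind the grasp point. The pads swing forward as they close: fully open they stand 13 mm farther back than shut.
Start: joints at [1.165, 0.615, -0.013, 1.423, 0.008, 1.103, -0.04], TCP at [240.986, -603.647, 256.297] pointing down, gripper open.
Joint ranges: [-3.12, 3.12], [-0.3, 2.06], [-1.34, 1.32], [0.26, 2.42], [-1.36, 4.5], [0.01, 1.98], [-2.84, 2.84]. Speed limits (rad/s): [2.79, 2.79, 3.14, 3.14, 3.14, 3.14, 3.14].

## Interface

Orientations are given as a unit quaternion [x, y, z, w].
In Python, from cell import move_ptp, move_linear, movej, gripper_to, pause, inverse_kinematics, sense, read_camera, Unreachable, job_done gives the robot as it stands. Calls block until the motion is done:
- move_ptp(position, orientation): joint-space move of the TCP to a pose.
- move_linear(position, attitude=None, speed=150, stop_force=None): straight line of the TCP; attitude=None keeps the orientation; speed is the mean speed in mm/s. With stop_force (N) it stops when the force on the tool has changed by that much, and returns True; else False.
- movej(angles): joint-space move.
- gripper_to(opening, squeeze=None): opening from 0.0 (shut) to 1.0 (fully open); squeeze is the grip in N (None keeps the last); returns when the fingers have stopped.
- pause(seconds).
- inverse_kinematics(position, orientation): joint angles nearest the present ones, or None.
- sense(): the state.
- read_camera(name): name is "side" or "top" or "wrist"; returns a dict with "pixels" (420x560x3 uint8, red, green, blue), "fovy" (degrees; the focal length in pixels is half the picture's height over the tangent of half this angle, whatever the lens; pixels are square), "cx", "cy" (the principal point, pixels), "extrinsics" (4x4, takes a point from world to camera coordinates). Camera axes: x right, y up, looking along -z (the intrinsics and any distortion apply to the point x, -y, -z); pixel columns grow to the right and rows downward; lengths in mm; the calibration is good to about 2 mm. A picture is of the moment at which its call begins. There is no depth.
A pose or a line that the arm cannot do raises Unreachable and nothing moves.
- job_done(): hands the job in; it is judged then, once.
The state is a dict: "time_s": time; "joint_positions": joint angles; "qvel": joint speeds; "joint_efforts": joint torques, N m; "eef_pos": TCP position; "tcp_rot": TCP orientation; "wrist_force": force on the tool from outside, world axes, zero at the start; "wrist_torque": the same for the moment, N m; "grip_width": opening from 0.0 (shut) to 1.0 (fully open); "grasp_force": force on a finger pad.
Only numpy, scipy, OpenCV 4.12 (cv2) and the standard library are available. Lean on these libraries where they do the work, as an engineer would, in place of code of your own. Each camera call takes 0.05 s, during which the arm holds its last target. There are 200 camera calls.

## Working session

There is one attempt and no reset: what is moved stays moved. The work goes in short steps, each a Python script; the robot and the scene stay as the last script left them, time stands still between calls to the robot, and variables do not carry over. Pictures are saved under pics/ and viewed, at most 12 in all, crops included, and the job is handed in when it is done.

```bash
ls; mkdir -p pics
python3 - <<'E'
from cell import *
import cv2,numpy as np
for n in ["top","side"]:
    r=read_camera(n); cv2.imwrite(f"pics/{n}0.png",r["pixels"][:,:,::-1])
    print(n,{k:v for k,v in r.items() if k not in("pixels",)})
print(sense())
E
```

```text
pics
top {'fovy': 55.20752915684937, 'cx': 282.332627480512, 'cy': 214.38954196199685, 'extrinsics': array([[ 7.91092231e-03, -9.99774278e-01,  1.97182868e-02,
         2.64280011e+01],
       [ 9.90140263e-01,  1.05895364e-02,  1.39678639e-01,
        -4.85689839e+02],
       [-1.39855918e-01,  1.84188828e-02,  9.90000539e-01,
        -1.03739354e+03],
       [ 0.00000000e+00,  0.00000000e+00,  0.00000000e+00,
         1.00000000e+00]])}
side {'fovy': 54.93013843189524, 'cx': 276.91129202202205, 'cy': 208.01255686353858, 'extrinsics': array([[-7.89963767e-01, -6.13151287e-01, -1.65719957e-03,
         3.72758017e+02],
       [ 3.55449240e-01, -4.60147925e-01,  8.13584492e-01,
        -2.27526445e+02],
       [-4.99612935e-01,  6.42113219e-01,  5.81444347e-01,
        -8.70057292e+02],
       [ 0.00000000e+00,  0.00000000e+00,  0.00000000e+00,
         1.00000000e+00]])}
{'time_s': 0.1, 'joint_positions': array([ 1.16448768,  0.61580788, -0.01259701,  1.42472549,  0.00808644,
        1.10337935, -0.04041853]), 'qvel': array([-2.98673394e-04, -3.31428338e-03,  5.24503814e-06, -3.86878654e-03,
       -7.87349907e-05, -2.57705007e-04,  1.00544068e-03]), 'joint_efforts': array([ 1.73275625e-03, -4.70382035e+01,  2.60126973e-01, -1.71570468e+01,
        1.00508850e-02,  5.84073015e-03,  1.96787909e-05]), 'eef_pos': array([ 240.75987545, -603.10362217,  255.26780545]), 'tcp_rot': array([ 9.82019327e-01,  1.88776993e-01, -2.27206634e-04, -1.11211167e-03]), 'wrist_force': array([ 0.25840328,  0.02703914, -1.10379268]), 'wrist_torque': array([ 0.02305906, -0.03121111,  0.01011943]), 'grasp_force': 0.0, 'grip_width': 1.0019093142971116}
```

View pics/top0.png

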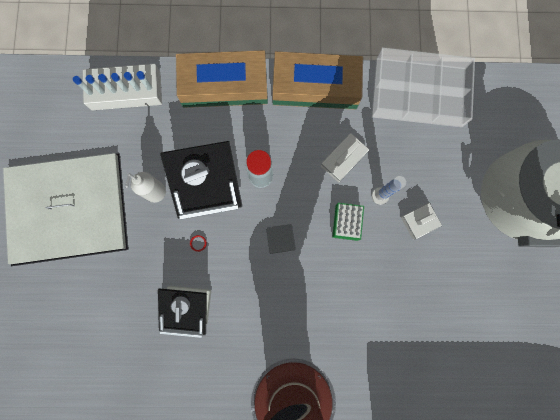

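View pics/side0.png

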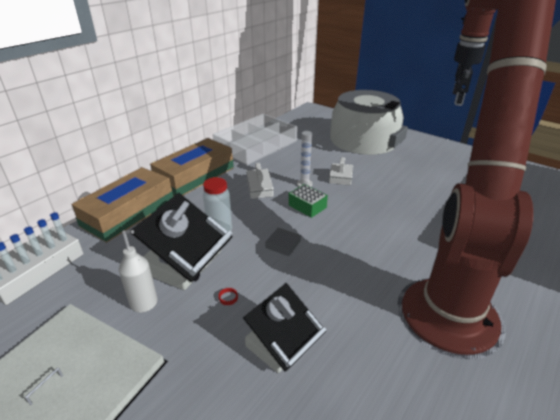

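Top view: the candidates are two boxes, A at (346,157) and B at (421,219), and two rockers, a large one at (202,178) and a small one at (183,312). I'll check both pairs in one enlarged crop, with the size of each measured.

```bash
cat > h.py <<'E'
from cell import *
import cv2,numpy as np
from scipy.optimize import least_squares
from scipy.spatial.transform import Rotation as R
def K(r):
    f=210/np.tan(np.radians(r["fovy"])/2); return f
def proj(r,P):
    P=np.atleast_2d(P); c=P@r["extrinsics"][:3,:3].T+r["extrinsics"][:3,3]
    f=K(r); return np.c_[r["cx"]+f*c[:,0]/-c[:,2], r["cy"]-f*c[:,1]/-c[:,2]]
def ray(r,uv,z):
    E=r["extrinsics"];f=K(r); d=E[:3,:3].T@np.array([(uv[0]-r["cx"])/f,-(uv[1]-r["cy"])/f,-1.])
    o=-E[:3,:3].T@E[:3,3]; return o+d*(z-o[2])/d[2]
E
python3 - <<'E'
from h import *
t=read_camera("top");s=read_camera("side")
im=t["pixels"][:,:,::-1];si=s["pixels"][:,:,::-1]
a=cv2.resize(im[132:228,152:252],None,fx=4,fy=4,interpolation=cv2.INTER_CUBIC)
b=cv2.resize(im[130:242,320:450],None,fx=3,fy=3,interpolation=cv2.INTER_CUBIC)[:,:390]
c=cv2.resize(si[185:285,125:240],None,fx=2,fy=2,interpolation=cv2.INTER_CUBIC)
d=cv2.resize(si[150:230,235:365],None,fx=2.7,fy=2.7,interpolation=cv2.INTER_CUBIC)
o=np.zeros((600,800,3),np.uint8)
o[:384,:400]=a;o[:336,405:795]=b;o[390:590,:230]=c;o[384:600,405:405+351]=d[:216,:351]
cv2.imwrite("pics/crop1.png",o)
for uv,z in [((346,157),34),((421,219),34),((202,178),60),((183,312),40),((346,221),50),((258,163),150),((146,187),0),((390,190),0)]: print(uv,ray(t,uv,z).round())
E
```

```text
(346, 157) [ 646. -142.   34.]
(421, 219) [ 477. -341.   34.]
(202, 178) [576. 243.  60.]
(183, 312) [230. 283.  40.]
(346, 221) [ 467. -136.   50.]
(258, 163) [594.  93. 150.]
(146, 187) [563. 407.   0.]
(390, 190) [ 562. -270.    0.]
```

View pics/crop1.png

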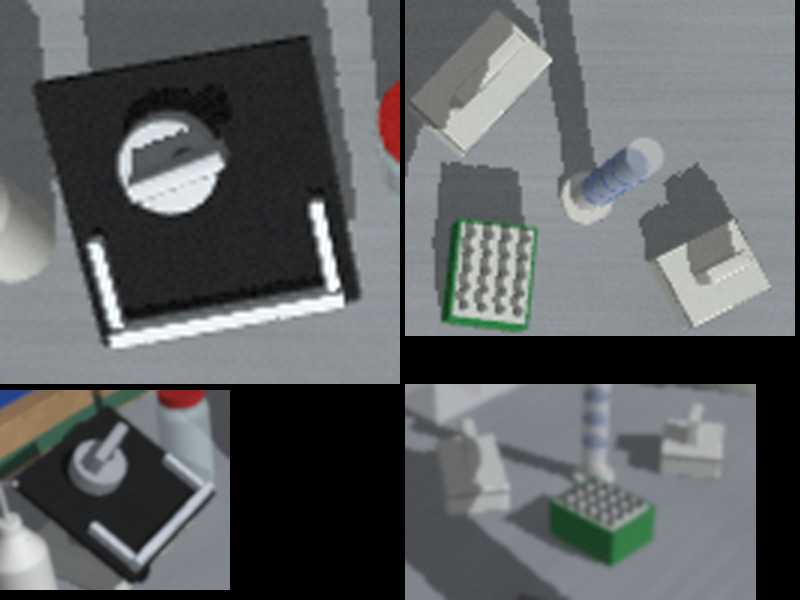

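Crop: box A at (346,157) is elongated, so it is the long one. B at (421,219) is nearly square, so it is the short one. The large rocker at (202,178) has a light cam disc and its bar lies roughly along deck y. I'll fit the rocker (this checks its size) and then look from close by.

```bash
cat >> h.py <<'E'
N0=50.
def deckT(p):  # p=x,y,yaw,h (deck middle on surface) -> R, nest-surface origin
    x,y,w,h=p; Rd=(R.from_euler("z",w)*R.from_euler("y",-np.pi/6)).as_matrix()
    return Rd, np.array([x,y,h])-Rd[:,0]*N0
def fitdeck(obs,p0):
    def res(p):
        Rd,o=deckT(p); return np.concatenate([(proj(r,o+np.array(P,float)@Rd.T)-np.array(uv)).ravel() for r,P,uv in obs])
    return least_squares(res,p0,loss="soft_l1")
E
python3 - <<'E'
from h import *
t=read_camera("top");s=read_camera("side")
P=[[137.5,85,0],[137.5,-85,0],[-35,75,20],[-35,-75,20]]
c=lambda x,y:(152+x/4,132+y/4)
uv=[c(38,85),c(310,38),c(106,335),c(342,292)]
S=[[137.5,85,0],[137.5,-85,0]]; suv=[(132.5,231.5),(181,192.5)]
f=fitdeck([(t,P,uv),(s,S,suv)],[576,243,.18,70])
print(f.x,f.fun.round(1)); Rd,o=deckT(f.x); print("nest",o+34*Rd[:,2],"axis",o+70*Rd[:,0]+51*Rd[:,2])
np.save("deck.npy",f.x)
# box coarse
a=[ray(t,q,16) for q in [(322.3,162.3),(351.7,134),(369,150),(339.3,181)]]
print(np.round(a,0)); a=np.array(a);print("box",a.mean(0),[np.linalg.norm(a[i]-a[i-1]) for i in range(4)])
n=o+70*Rd[:,0]+51*Rd[:,2]
Z=-Rd[:,2]
for sg in (1,-1):
  for b in (0,90):
    q=(R.from_matrix(np.c_[np.cross(Rd[:,0],Z),Rd[:,0],Z]*[sg,sg,1])*R.from_euler("z",b,degrees=True)).as_quat()
    for d in (0,150): print(sg,b,d,inverse_kinematics(n-(d)*Z,q))
E
```

```text
[5.62977732e+02 2.34932619e+02 1.68653072e-01 8.90599600e+01] [-0.2 -1.4  0.5  0.1  1.5  2.6  0.3  4.3 -2.  -0.6 -0.9  0.8]
nest [503.5320309  224.81076841  93.5048237 ] axis [554.9142923  233.55965305 143.22725557]
[[ 635.  -79.   16.]
 [ 717. -162.   16.]
 [ 672. -210.   16.]
 [ 582. -125.   16.]]
box [ 651.57707482 -143.94559738   16.        ] [np.float64(70.04553346163583), np.float64(117.14168522548675), np.float64(65.9722146059022), np.float64(122.68076698575354)]
1 0 0 [ 0.17879465  0.86719632 -1.15013808  2.08094958  1.68389119  0.95466124
 -1.78613212]
1 0 150 [-0.12023906  0.29946428 -0.58300423  2.1187886   0.98364968  0.47826505
 -1.3031884 ]
1 90 0 [-0.62412319  0.57657719  0.1620771   2.1051873   1.93407747  0.08582987
  2.45584142]
1 90 150 [-0.87382526  0.26887534  0.37434638  2.1387194   0.31467336  0.27246742
 -2.22119333]
-1 0 0 [-0.12219408  0.63580864 -0.5812252   2.08936816  1.64970832  0.50648037
  1.26703335]
-1 0 150 [ 0.24701459  0.45607211 -1.14693692  2.11051719  1.2222631   0.74753537
  1.62481552]
-1 90 0 [-0.12219408  0.63580864 -0.5812252   2.08936816  1.64970832  0.50648037
 -0.30376297]
-1 90 150 [ 0.1417632   0.38440178 -0.96018168  2.11266866  1.14683838  0.63424908
  0.11935664]
```

```bash
cat >> h.py <<'E'
def toolR(yvec,z):
    z=np.array(z,float)/np.linalg.norm(z); y=np.array(yvec,float); y-=z*(y@z); y/=np.linalg.norm(y)
    return R.from_matrix(np.c_[np.cross(y,z),y,z])
E
python3 - <<'E'
from h import *
p=np.load("deck.npy"); Rd,o=deckT(p)
fin=np.array([84,-84.]) ; wy=[.7,.7,0]  # box x-axis (across fin) 
qb=toolR([-.7,-.7,0],[0,0,-1]).as_quat()
print(inverse_kinematics([600,-144,290],qb))
move_ptp([590,-144,300],qb)
r=read_camera("wrist"); cv2.imwrite("pics/wbox.png",r["pixels"][:,:,::-1]); print(-r["extrinsics"][:3,:3].T@r["extrinsics"][:3,3])
Z=-Rd[:,2]; look=o+35*Rd[:,0]+30*Rd[:,2]
for yv in (Rd[:,0],-Rd[:,0],Rd[:,1],-Rd[:,1]):
    for d in (230,): print(inverse_kinematics(look-d*Z,toolR(yv,Z).as_quat()))
print(sense()["time_s"],sense()["eef_pos"],sense()["joint_positions"])
E
```

```text
[ 0.07826802  0.53907554  0.203687    1.48124649 -0.11490701  1.13297333
 -2.05359618]
[ 640.67674168 -195.28813937  417.1885042 ]
[-0.44326938  0.12484676 -0.23021867  2.19099133  0.667088    0.44367549
 -1.04971173]
[ 0.2985397   0.25081881 -1.14175267  2.17555374  0.98362265  0.63680879
  1.77596305]
[ 0.2985397   0.25081881 -1.14175267  2.17555374  0.98362265  0.63680879
  0.20516673]
[-0.57711412  0.12012762 -0.07963928  2.19428024  0.62361715  0.42816518
 -2.57628793]
2.4333 [ 589.59960499 -145.40437719  299.96905501] [ 0.0856514   0.51464512  0.19676754  1.49469856 -0.10513464  1.14273788
 -2.05698338]
```

View pics/wbox.png

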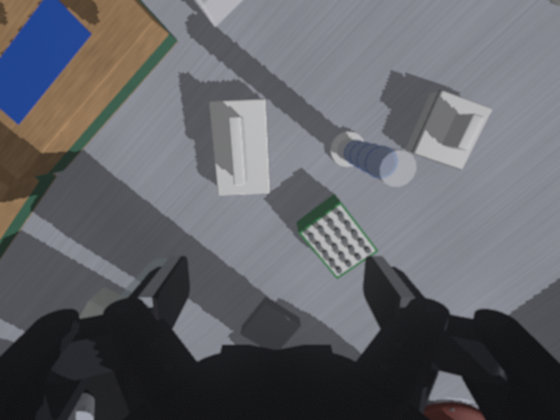

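Wrist view: long box at (239,147) with fin (237,151), cylinder at (370,155), short box at (450,130), tip rack at (338,235). Next I look at the rocker.

Run:
```python
from h import *
import pickle
r=read_camera("wrist");
def bx(p):
    x,y,w=p; Q=R.from_euler("z",w).as_matrix()
    return np.array([x,y,0])+np.array([[7,40,68],[7,-40,68],[-7,-40,68],[-7,40,68],[35,60,32],[35,-60,32],[-35,-60,32],[-35,60,32]],float)@Q.T
c0=ray(r,(238,151.5),68);e1=ray(r,(237,118),68);e2=ray(r,(239,185),68);d=e1-e2
print(c0,np.linalg.norm(d)); w0=np.arctan2(d[1],d[0])-np.pi/2; print(w0)
print(proj(r,bx([c0[0],c0[1],w0])).round(0)); np.save("box.npy",[c0[0],c0[1],w0])
p=np.load("deck.npy"); Rd,o=deckT(p)
Z=-Rd[:,2]; look=o+35*Rd[:,0]+30*Rd[:,2]
move_ptp(look-230*Z,toolR(Rd[:,0],Z).as_quat())
r=read_camera("wrist"); cv2.imwrite("pics/wrock.png",r["pixels"][:,:,::-1]); pickle.dump(r,open("wrock.pkl","wb"))
t=sense()
print(t["time_s"],t["joint_positions"])
```

```text
[ 647.67939867 -140.04455246   68.        ] 77.24687307004358
-2.3648263779555196
[[243. 116.]
 [245. 185.]
 [233. 185.]
 [231. 116.]
 [269.  99.]
 [269. 194.]
 [217. 194.]
 [212.  99.]]
3.9917 [-0.44208229  0.12575419 -0.22838619  2.18945763  0.66692545  0.4440792
 -1.05002397]
```

View pics/wrock.png

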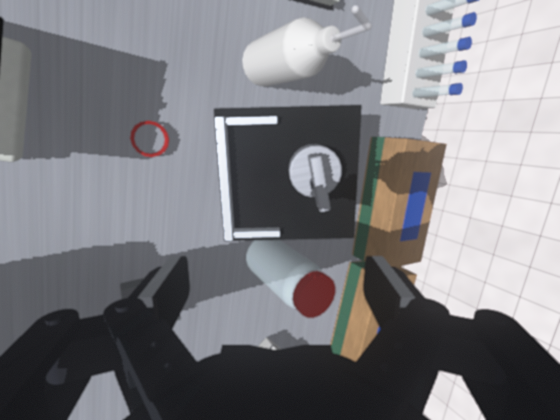

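Rocker in clear view: deck corners about (215,107), (361,106) and (354,240), fence at x≈222, disc (315,171), bar from (317,155) to (322,210). I'll enlarge this for exact corners.

Run:
```python
from h import *
im=cv2.imread("pics/wrock.png")[95:245,205:370]
cv2.imwrite("pics/wrock2.png",cv2.resize(im,None,fx=4,fy=4,interpolation=cv2.INTER_CUBIC))
```

```text
(no output)
```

View pics/wrock2.png

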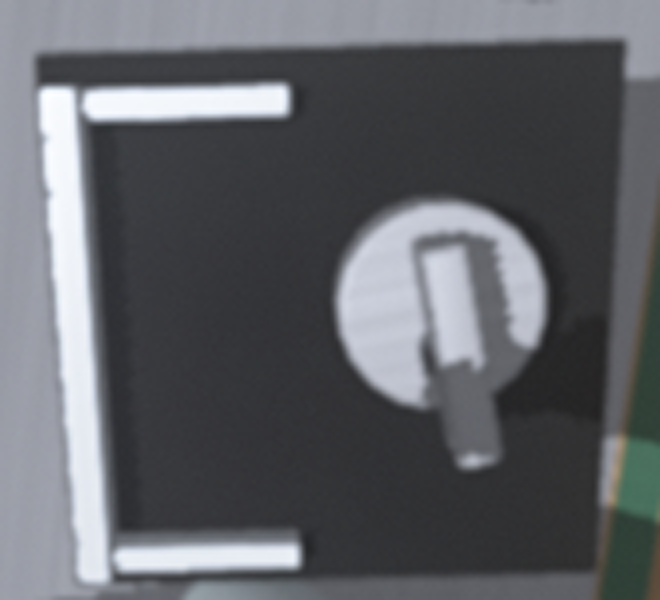

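Run:
```python
from h import *
import pickle
r=pickle.load(open("wrock.pkl","rb")); t=read_camera("top")
c=lambda x,y:(205+x/4,95+y/4)
c2=lambda x,y:(152+x/4,132+y/4)
def model(q):
    Rd,o=deckT(q[:4]); l,th=q[4:]
    P=np.array([[137.5,85,0],[137.5,-85,0],[-35,75,20],[-35,-75,20],[l,66,14],[l,-66,14],[70+12*np.cos(th),12*np.sin(th),30],
       [70+34*np.cos(th),34*np.sin(th),62],[70-26*np.cos(th),-26*np.sin(th),62]])
    return o+P@Rd.T
uv=np.array([c(624,40),c(594,570),c(76,88),c(110,580),c(290,117),c(300,540),c(441,305),c(446,247),c(475,463)])
tuv=np.array([c2(38,85),c2(310,38),c2(106,335),c2(342,292)])
res=lambda q: np.concatenate([(proj(r,model(q))-uv).ravel(), 0.7*(proj(t,model(q)[:4])-tuv).ravel()])
f=least_squares(res,[563,235,.17,89,50,1.7],loss="soft_l1")
print(f.x.round(3)); print(f.fun.reshape(-1,2).round(1)); np.save("deck.npy",f.x)
g=least_squares(lambda q:res(q)[:18],f.x,loss="soft_l1"); print(g.x.round(3)); print(g.fun.reshape(-1,2).round(1))
Rd,o=deckT(f.x[:4]); print("cam in deck",Rd.T@(-r["extrinsics"][:3,:3].T@r["extrinsics"][:3,3]-o))
```

```text
[5.72441e+02 2.37120e+02 1.90000e-01 9.88170e+01 2.66620e+01 1.69900e+00]
[[ 9.4  0.3]
 [ 8.  -0. ]
 [-0.5  0.4]
 [-0.4 -0.9]
 [ 0.2 -0. ]
 [-0.2 -0.1]
 [-0.7  0.6]
 [-0.5 -0.1]
 [-1.7  0.1]
 [-1.8 -3.9]
 [-1.1 -3.8]
 [ 0.5 -0.7]
 [-0.2 -0.4]]
[5.73006e+02 2.37215e+02 1.91000e-01 9.86950e+01 2.62380e+01 1.70700e+00]
[[ 9.6  0.2]
 [ 8.3 -0.2]
 [-0.2  0.5]
 [ 0.  -0.9]
 [ 0.1  0. ]
 [-0.2 -0.2]
 [-0.5  0.5]
 [-0.4 -0.1]
 [-1.2 -0. ]]
cam in deck [ 24.74524917  74.20355531 372.02357731]
```

Run:
```python
from h import *
import pickle
r=pickle.load(open("wrock.pkl","rb")); t=read_camera("top")
c=lambda x,y:(205+x/4,95+y/4)
c2=lambda x,y:(152+x/4,132+y/4)
def model(q):
    Rd,o=deckT(q[:4]); l,th=q[4:]
    P=np.array([[-35,75,20],[-35,-75,20],[l,66,14],[l,-66,14],[70+12*np.cos(th),12*np.sin(th),30],
       [70+34*np.cos(th),34*np.sin(th),62],[70-26*np.cos(th),-26*np.sin(th),62]])
    return o+P@Rd.T
uv=np.array([c(76,88),c(110,580),c(290,117),c(300,540),c(441,305),c(446,247),c(475,463)])
tuv=np.array([c2(106,335),c2(342,292)])
res=lambda q: np.concatenate([(proj(r,model(q))-uv).ravel(), 0.7*(proj(t,model(q)[:2])-tuv).ravel()])
f=least_squares(res,[573,237,.19,98,27,1.7],loss="soft_l1"); print(f.x.round(3)); print(f.fun.reshape(-1,2).round(1)); np.save("deck.npy",f.x)
Rd,o=deckT(f.x[:4]); th=f.x[5]; Z=-Rd[:,2]
yv=Rd@[np.sin(th),-np.cos(th),0]
A=o+70*Rd[:,0]+57*Rd[:,2]; q=toolR(yv,Z).as_quat()
print(A,inverse_kinematics(A,q))
gripper_to(0.6)
move_ptp(A-90*Z,q)
print(sense()["joint_positions"])
print(move_linear(A,None,speed=80,stop_force=15), sense()["eef_pos"]-A)
gripper_to(0,squeeze=50)
s=sense(); print(s["time_s"],s["grip_width"],s["grasp_force"],s["wrist_force"],s["joint_positions"])
```

```text
[5.71751e+02 2.37600e+02 1.93000e-01 1.01566e+02 2.58000e+01 1.72000e+00]
[[-0.4  0.1]
 [ 0.1 -0.4]
 [ 0.1 -0.4]
 [-0.1  0.2]
 [ 0.1  0.5]
 [-0.1 -0.2]
 [ 0.   0.2]
 [ 0.3 -0.6]
 [-0.3 -0.4]]
[560.77852585 235.4598227  160.92943312] [-0.60689024  0.5480746   0.14915924  2.07748926  1.31614863  0.07644903
 -1.45411015]
[-0.41947115  0.36301786 -0.15605709  2.09803063  0.90224757  0.29682622
 -1.03200932]
False [-0.02517061  0.06710514  0.43650526]
6.775 0.13414956509407616 59.251172998629045 [-13.05961861  -3.50868481  17.47667027] [-0.64562847  0.54624202  0.20452879  2.08199262  1.17082268  0.04811895
 -1.3152449 ]
```

Gripped (11.4 mm, so it is the bar), but there is a ~20 N normal force, so I sit a touch low. I'll ease off 2.5 mm and turn back to ~0.65.

```bash
python3 - <<'E'
from h import *
f=np.load("deck.npy");Rd,o=deckT(f[:4]); n=Rd[:,2]
s=sense(); move_linear(s["eef_pos"]+2.5*n,None,speed=30)
s=sense(); print(s["wrist_force"],s["wrist_torque"],Rd.T@(s["eef_pos"]-o))
j=np.array(s["joint_positions"]); j0=j[6]
for d in (-.15,-.4,-.75,-1.1):
    j[6]=j0+d; movej(j); s=sense(); print(d,s["wrist_force"].round(1),n@s["wrist_torque"],s["grip_width"])
E
python3 - <<'E'
from h import *
f=np.load("deck.npy");Rd,o=deckT(f[:4]); n=Rd[:,2]
gripper_to(0.6); s=sense(); print(s["wrist_force"],s["time_s"])
move_linear(s["eef_pos"]+130*n,None,speed=200)
r=read_camera("wrist"); cv2.imwrite("pics/c.png",r["pixels"][:,:,::-1])
print(sense()["time_s"])
E
```

```text
[ 12.32644467   3.47243205 -16.81112058] [0.05216959 0.14481755 0.15813592] [69.74939861 -0.22247824 60.18943084]
-0.15 [ 2.   1.6 -3.7] -0.055214728852280584 0.1305280890771471
-0.4 [ 1.6  1.6 -3.9] -0.05814720532652198 0.13230357588524685
-0.75 [ 1.2  1.2 -5.4] -0.07149093323505235 0.12828450140140152
-1.1 [-1.5  1.  -5.2] 0.005961135342931925 0.13020893506274994
[-0.76805057  1.26311549  0.05658107] 9.025
9.875
```

View pics/c.png

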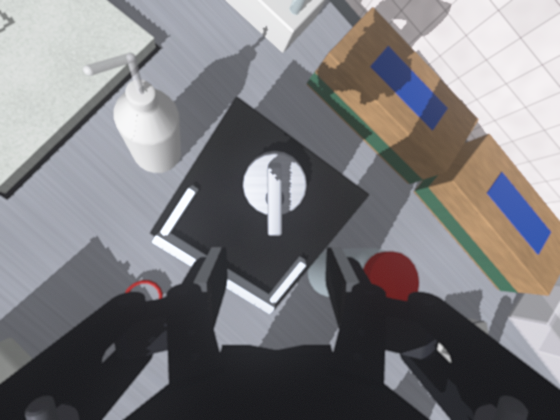

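Wrist view: the cam is turned back, with its disc at (275,185) and bar (278,165)–(274,235); the deck is free. Next I pick the long box.

Run:
```python
from h import *
b=np.load("box.npy"); w=b[2]; yv=[np.cos(w),np.sin(w),0]
q=toolR(yv,[0,0,-1]).as_quat(); B=np.array([b[0],b[1],63])
f=np.load("deck.npy");Rd,o=deckT(f[:4]);Z=-Rd[:,2]
print(inverse_kinematics(B,q))
move_ptp(B+[0,0,200],q)
r=read_camera("wrist")
cv2.imwrite("pics/pre.png",r["pixels"][:,:,::-1])
Q=R.from_euler("z",w).as_matrix()
P=np.array([b[0],b[1],0])+np.array([[0,40,68],[0,-40,68],[35,60,32],[35,-60,32],[-35,-60,32],[-35,60,32]],float)@Q.T
print(proj(r,P).round(0)); print(sense()["time_s"])
```

```text
[ 0.35832994  0.86833245 -0.32074235  1.55148909  0.34963354  0.77885357
 -2.47183335]
[[279. 150.]
 [279. 223.]
 [310. 129.]
 [306. 228.]
 [250. 228.]
 [248. 129.]]
11.3833
```

View pics/pre.png

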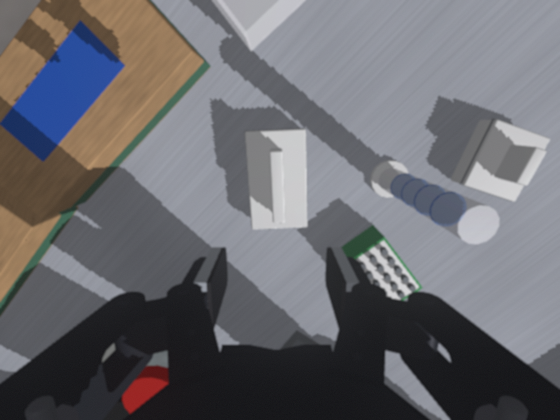

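Pre-grasp view: the lid corners (246,132), (304,129), (307,227) and (253,229) match the prediction within a few pixels. Picking.

Run:
```python
from h import *
b=np.load("box.npy"); w=b[2]; B=np.array([b[0],b[1],63])
f=np.load("deck.npy");Rd,o=deckT(f[:4]);Z=-Rd[:,2]; n=Rd[:,2]
print(move_linear(B,None,speed=150,stop_force=20))
gripper_to(0,squeeze=70)
s=sense(); print(s["grip_width"]*85,s["grasp_force"],s["wrist_force"])
move_linear(B+[0,0,220],None,speed=180)
s=sense(); print(s["grip_width"]*85,s["wrist_force"],s["time_s"],s["eef_pos"])
up=o+5*Rd[:,0]+(63+120)*n
q=toolR(Rd[:,0],Z).as_quat()
for d in (120,60,0): print(inverse_kinematics(o+5*Rd[:,0]+(63+d)*n,q),inverse_kinematics(o+5*Rd[:,0]+(63+d)*n,toolR(-Rd[:,0],Z).as_quat()))
move_ptp(up,q)
s=sense(); print(s["grip_width"]*85,s["time_s"],s["eef_pos"]-up,s["joint_positions"])
r=read_camera("wrist"); cv2.imwrite("pics/carry.png",r["pixels"][:,:,::-1])
```

```text
False
12.670961756147884 69.15687561035156 [-0.7882741  -0.15010889  2.97317201]
13.09816001172383 [-0.90970999 -0.25792923 -3.38816067] 14.6667 [ 646.86520636 -139.91850553  281.41522106]
[-0.35680278  0.27851425 -0.31301138  2.26189618  1.18360639  0.32663319
 -1.53424373] [-1.30024458  0.38239565  0.94137365  2.28460388 -1.01332017  0.19621687
 -2.46394814]
[-0.62321353  0.40691597  0.06588002  2.2691853   1.72791198  0.16088301
 -2.06656525] [-0.83631922  0.42585466  0.35953231  2.2751198   2.42508902  0.04093012
  0.37198316]
[-0.45953886  0.54717116 -0.12448352  2.24107824  2.0979483   0.27892
 -2.41083007] [-0.66828056  0.55122071  0.17356052  2.24728741  2.6255445   0.16655034
  0.18049466]
12.941279794774074 16.1833 [ 1.47785478 -0.74875388  0.39453707] [-0.35585606  0.27903227 -0.31133943  2.25984762  1.18324526  0.32748217
 -1.53444724]
```

View pics/carry.png

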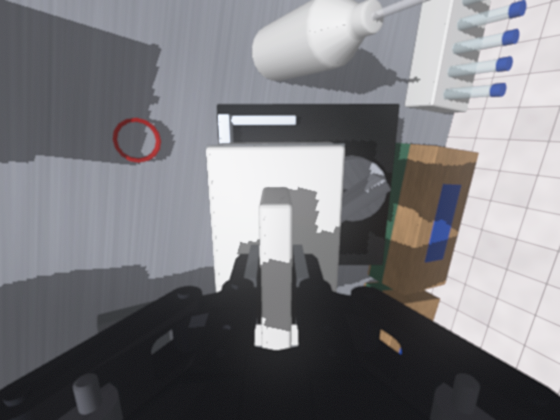

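The box hangs square: lid edge at v≈145, sides at u≈208 and 344. I'll check the grip offset along the fin numerically, then lower it.

Run:
```python
from h import *
f=np.load("deck.npy");Rd,o=deckT(f[:4]);n=Rd[:,2]
r=read_camera("wrist"); s=sense(); T=R.from_quat(s["tcp_rot"]).as_matrix(); p=s["eef_pos"]
print((Rd.T@T).round(3))
for dy in (57,60,63): print(dy,proj(r,p+np.array([[dy,-35,31],[dy,35,31]])@T.T).round(1))
g=cv2.cvtColor(r["pixels"],cv2.COLOR_RGB2GRAY); print(g[138:152,240].tolist(),g[138:152,320].tolist()); print(g[170,200:216].tolist(),g[170,336:350].tolist())
```

```text
[[ 0.003  1.     0.001]
 [ 1.    -0.003 -0.002]
 [-0.002  0.001 -1.   ]]
57 [[203.7 150.7]
 [345.6 150.5]]
60 [[203.3 144.5]
 [346.  144.3]]
63 [[202.9 138.2]
 [346.4 138. ]]
[73, 71, 71, 77, 94, 117, 136, 151, 172, 204, 226, 236, 243, 245] [65, 65, 63, 75, 99, 118, 132, 154, 185, 212, 225, 232, 235, 237]
[156, 156, 156, 155, 153, 152, 164, 200, 232, 243, 246, 246, 246, 246, 246, 246] [235, 235, 235, 234, 231, 222, 190, 150, 116, 105, 105, 105, 105, 105]
```

Run:
```python
from h import *
f=np.load("deck.npy");Rd,o=deckT(f[:4]);n=Rd[:,2]
L=lambda:(Rd.T@(sense()["eef_pos"]-o)).round(1)
P=lambda x,z:o+x*Rd[:,0]+z*n
move_linear(P(5,80),None,speed=150); print(L())
print(move_linear(P(5,55),None,speed=30,stop_force=10),L(),sense()["wrist_force"])
s=sense()
z=L()[2]
print(move_linear(P(-6,z+.5),None,speed=30,stop_force=10),L(),sense()["wrist_force"],sense()["time_s"])
r=read_camera("top"); 
im=r["pixels"][125:230,145:260,::-1]
w=read_camera("wrist")["pixels"][:,:,::-1]
o2=np.zeros((420,800,3),np.uint8); o2[:,:345]=cv2.resize(im,(345,420))[:,:345] if 0 else cv2.copyMakeBorder(cv2.resize(im,(345,315)),0,105,0,0,cv2.BORDER_CONSTANT)
o2[:342,345:]=cv2.resize(w,(455,342)); cv2.imwrite("pics/placed.png",o2)
```

```text
[ 5.3 -0.1 80.1]
True [ 4.8  0.2 67.5] [ 0.36420166 -0.04097549  1.14126784]
False [-0.8  0.1 67.9] [6.01812062 0.565927   1.56865387] 18.0917
```

View pics/placed.png

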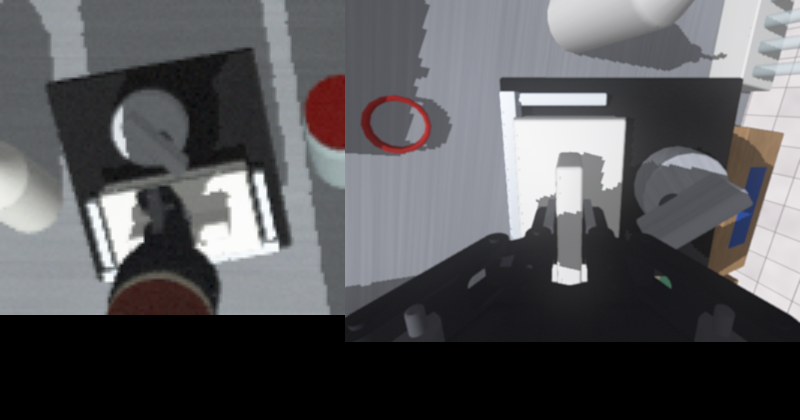

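Contact came 4.5 mm higher than fitted. This agrees with the early contact on the disc, and the box has reached the fence at x=-0.8. The view shows it between the lips. I'll press it down lightly, release and inspect.

Run:
```python
from h import *
f=np.load("deck.npy");Rd,o=deckT(f[:4]);n=Rd[:,2]
L=lambda:(Rd.T@(sense()["eef_pos"]-o)).round(1)
p=sense()["eef_pos"]
print(move_linear(p-4*n,None,speed=25,stop_force=8),L(),Rd.T@sense()["wrist_force"])
gripper_to(0.45); print(L(),Rd.T@sense()["wrist_force"])
move_linear(sense()["eef_pos"]+100*n,None,speed=180)
print(sense()["time_s"],sense()["joint_positions"])
r=read_camera("wrist"); cv2.imwrite("pics/rel.png",cv2.resize(r["pixels"][60:330,130:460,::-1],None,fx=2.2,fy=2.2,interpolation=cv2.INTER_CUBIC))
import pickle; pickle.dump(r,open("rel.pkl","wb"))
```

```text
True [-0.5  0.  67.6] [ 0.63263222 -0.15820752  4.63980206]
[-0.8 -0.1 67.1] [0.31624674 0.13985809 0.44902422]
19.6333 [-0.46929685  0.30740605 -0.17337499  2.28546768  1.34697832  0.27183995
 -1.70110691]
```

View pics/rel.png

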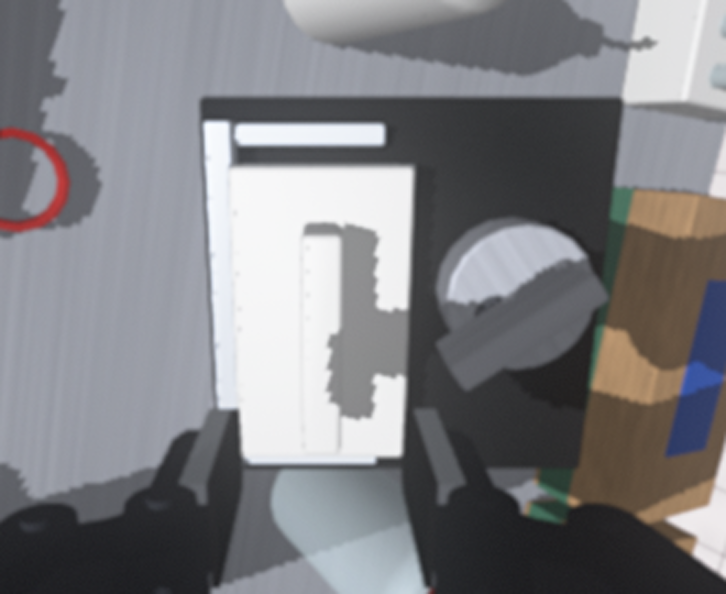

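Run:
```python
from h import *
import pickle
r=pickle.load(open("rel.pkl","rb")); f=np.load("deck.npy");Rd,o=deckT(f[:4]);n=Rd[:,2]
for dz in (0,4.5):
    P=np.array([[-35,60,32],[35,60,32],[35,-60,32],[-35,-60,32],[-35,75,20],[26,66,14],[-35,-66,14],[26,-66,14]])+[0,0,dz]
    print(((proj(r,o+P@Rd.T)-[130,60])*2.2).round(0).tolist())
```

```text
[[227.0, 164.0], [413.0, 164.0], [402.0, 452.0], [239.0, 452.0], [230.0, 122.0], [385.0, 146.0], [244.0, 446.0], [377.0, 445.0]]
[[226.0, 164.0], [415.0, 164.0], [404.0, 457.0], [238.0, 457.0], [228.0, 122.0], [386.0, 146.0], [243.0, 450.0], [378.0, 450.0]]
```

The release view matches the predicted flat-on-deck, at-fence pose to within ~4 crop px, and the cam is at about 0.62. Next I grip the bar and turn it in steps while watching the torque.

Run:
```python
from h import *
f=np.load("deck.npy");Rd,o=deckT(f[:4]);n=Rd[:,2]; th=f[5]-1.1
yv=Rd@[np.sin(th),-np.cos(th),0]; q=toolR(yv,-n).as_quat()
A=o+70*Rd[:,0]+61.5*n
print(inverse_kinematics(A,q),inverse_kinematics(A+80*n,q))
move_ptp(A+80*n,q); s=sense(); print(s["joint_positions"])
print(move_linear(A,None,speed=100,stop_force=12)); gripper_to(0,squeeze=80)
s=sense(); j=np.array(s["joint_positions"]); j0=j[6]; b=n@s["wrist_torque"]
print(s["grip_width"]*85,(Rd.T@s["wrist_force"]).round(1),b,j0,s["time_s"])
d=0; 
while d<2.2:
    d+= .3 if th+d<1.5 else .06
    j[6]=j0+d; movej(j); s=sense(); T=n@s["wrist_torque"]-b
    if th+d>1.4: print(round(th+d,2),(s["joint_positions"][6]-j0+th).round(3),(Rd.T@s["wrist_force"]).round(1),round(T,3),s["time_s"])
    if abs(T)>.8 or np.linalg.norm(s["wrist_force"])>60: break
```

```text
[-0.49575571  0.53458089 -0.01383148  2.07633366  1.39995677  0.16413746
 -2.62038165] [-0.43537916  0.37226863 -0.13252748  2.09795804  0.9137683   0.28220476
 -2.14258831]
[-0.43492404  0.3741018  -0.13247734  2.09850786  0.91522771  0.28251988
 -2.14186164]
False
10.767767991118864 [-2.7  1.4  6.8] -0.04158474341302798 -2.383962822242141 21.4917
1.52 1.515 [-1.4  0.9  3.2] 0.046 22.6667
1.58 1.576 [-1.9  0.7  2.6] 0.138 22.9167
1.64 1.637 [-2.1  1.4  3.6] 0.173 23.1667
1.7 1.697 [-2.2  1.8  3.7] 0.093 23.4167
1.76 1.757 [-1.5  0.8  4.8] 0.183 23.6667
1.82 1.817 [-1.6  0.8  4.7] 0.144 23.9167
1.88 1.877 [-3.5  2.   5.4] 0.14 24.1667
1.94 1.937 [-2.9  0.8  4.6] 0.133 24.4167
2.0 1.997 [-2.5  0.9  5.1] 0.113 24.6667
2.06 2.054 [-1.7  1.6  5.2] -0.723 24.9167
2.12 2.111 [-2.   3.2  6.4] -1.64 25.1667
```

Contact came at ~2.02, as specified, and the clamp is firm at 1.6 N·m. I'll release, back off and check.

Run:
```python
from h import *
f=np.load("deck.npy");Rd,o=deckT(f[:4]);n=Rd[:,2]
gripper_to(0.5); s=sense(); print(Rd.T@s["wrist_force"])
move_linear(s["eef_pos"]+130*n,None,speed=180)
pause(.3)
r=read_camera("wrist"); 
th=2.11
P=np.array([[-35,60,32],[35,60,32],[35,-60,32],[-35,-60,32],[70+34*np.cos(th),34*np.sin(th),62],[70-26*np.cos(th),-26*np.sin(th),62]])+[0,0,4.3]
im=r["pixels"][:,:,::-1].copy(); pr=proj(r,o+P@Rd.T); print(pr.round(1))
im=cv2.resize(im[40:320,120:460],None,fx=2.1,fy=2.1,interpolation=cv2.INTER_CUBIC)
for u in pr: cv2.circle(im,tuple(int(v) for v in (u-[120,40])*2.1),3,(0,0,255),1)
cv2.imwrite("pics/fin.png",im); print(sense()["time_s"])
```

```text
[-0.26499257  0.27529913 -0.44812648]
[[207.2  79. ]
 [277.3 123.6]
 [213.4 231.9]
 [148.1 195.8]
 [276.  168.7]
 [275.3 236.8]]
26.8
```

View pics/fin.png

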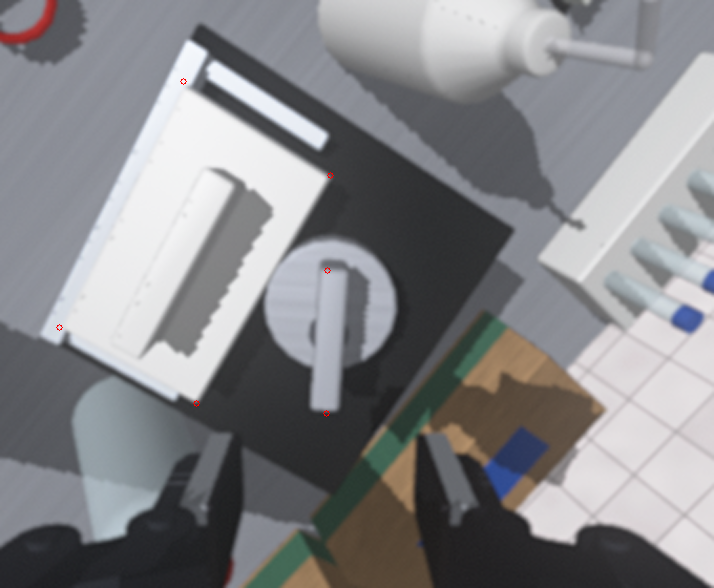

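The final view shows the box between the lips and against the fence, with the lobe bearing on its upper side (disc at (330,300), bar where the turn predicts). The gripper is clear.

```bash
python3 -c "
from cell import *
print(job_done())"
```

```text
the job is handed in; nothing more can be done
None
```

The long box lies flat on the large rocker's deck, against the lower fence and between the lips. The cam is turned to about 2.1 rad and bears firmly on it. The gripper is clear, the short box and other items were not touched, and the job was handed in at about 27 s.

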